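# Pack the dye refill bottles into the rack and lock its end stop

## Task

Stand the two loose flat-sided refill bottles upright in the wooden rack, broad faces together, between the bottle already there and the sliding metal stop. Then, with the lever still up, slide the stop towards the end wall until the three bottles are snug together, and only then press the lever on the stop down until it clicks and stays down. Do not knock over any bottle, and leave the round squeeze bottles, the water bottle and the cup where they stand.

Things in the scene. Friction and masses are not known exactly. Their poses are not given: they have to be found in the camera images.
- rack: Plywood rack, fixed to the table, 94 wide (its x) by 340 long (its y) mm. Origin: centre of its underside; z up. Floor 12 mm above the table. End wall at its +y end: inner face at y = +155, top 120 above the table. Two side rails along y, 18 high above the floor, inner faces at x = +-39: the channel is 78 wide. The stop slides along y in the channel.
- stop (a joint): Slide of the aluminium end stop along the rack's +y, m: 0 = fully open, grows towards the end wall, range to 0.12. Its front face stands at rack y = -0.050 + value; three 40 mm bottles tight against the wall give 0.085. Friction about 3 N; it stays where it is left.
- stop_face (a point): Foot of the stop's front face, at the middle of its width and at the rack's floor; y points towards the end wall. The stop is an upright plate 74 wide, 12 thick, 103 high, with a flat foot 115 long in all running to -y.
- stop_knob (a point): Centre of the black upright round knob on top of the stop: diameter 26, its side runs from 23 below to 23 mm above this point; its axis is 17 mm behind (-y of) the stop's front face. Grasp it from above, fingers closing along the rack's x, to slide the stop.
- lever (a joint): Sprung lock lever behind the stop's plate, rad: 0 = up (sprung), 0.55 = fully down. It resists with about 7 N at the pad, and past 0.35 it snaps down and its over-centre spring holds it there with about 4 N.
- lever_pad (a point): Middle of the top of the lever's black pad (30 by 26 mm), given for the lever's present position. The lever is hinged about the rack's x axis at 22 mm behind the stop face and 56 above the rack's floor, and points away from the end wall (-y). Up, the pad's top is about 104 above the rack's floor, 96 behind the stop face and leans 0.5 rad; down, it is about 59 above the floor, 110 behind the stop face and almost level.
- flat_a_mid (a point): Loose flat-sided white refill bottle, 62 (its x) by 40 (its y, across the broad faces) by 150 mm high, 0.18 to 0.36 kg. This point is on its axis, 75 above its underside; z up. The body is 108 high with a shoulder to 115; above it is a round grey cap of diameter 30 whose side runs from 40 to 74 mm above this point. Grasp the cap from above, fingers closing along the bottle's x.
- flat_b_mid (a point): Loose flat-sided white refill bottle, 62 (its x) by 40 (its y, across the broad faces) by 150 mm high, 0.18 to 0.36 kg. This point is on its axis, 75 above its underside; z up. The body is 108 high with a shoulder to 115; above it is a round grey cap of diameter 30 whose side runs from 40 to 74 mm above this point. Grasp the cap from above, fingers closing along the bottle's x.
- flat_c_mid (a point): The bottle already in the rack, near the end wall, not to be taken out: flat-sided white refill bottle, 62 (its x) by 40 (its y, across the broad faces) by 150 mm high, 0.18 to 0.36 kg. This point is on its axis, 75 above its underside; z up. The body is 108 high with a shoulder to 115; above it is a round grey cap of diameter 30 whose side runs from 40 to 74 mm above this point. Grasp the cap from above, fingers closing along the bottle's x.
- squeeze_1: Bystander: round grey squeeze bottle with a nozzle, diameter 58, 196 mm high; origin at the centre of its underside.
- squeeze_2: Bystander: round white squeeze bottle with a nozzle, diameter 58, 196 mm high; origin at the centre of its underside.
- squeeze_3: Bystander: round blue squeeze bottle with a nozzle, diameter 58, 196 mm high; origin at the centre of its underside.
- water: Bystander: clear round water bottle, diameter 64, 190 mm high; origin at the centre of its underside.
- cup: Bystander: white plastic cup, diameter 72, 85 mm high; origin at the centre of its underside.

How it is judged:
By the outcome, as a careful person would: the job done as asked, in the order asked, and still so for the second after the job is handed in, with the robot touching nothing.
It also fails if it takes over 72 s, if anything falls off the work surface, if the arm or the gripper's body presses on something with over 40 N, if the wrist force passes 120 N, or if a joint passes its speed limit or range.

## Robot

A 6-joint arm with a two-finger parallel gripper is mounted at the origin on the work surface. World frame = base frame: x ahead of the robot, y to its left, z up, the work surface at z = 0. Lengths are in m, angles in rad, forces in N, time in s.
With the tool pointing down it reaches from about 0.225 to 0.875 m from the base axis. Payload 3.4 kg.
Tool frame: the origin (TCP) lies midway between the tips of the shut fingers; the grasp point (between the pads) lies 19 mm behind it (manip.pinch_z is the z of the grasp point in the tool frame, in m); z points along the fingers, y is the line along which they close (so a half turn about z gives the same grasp; the last joint's range is limited). The gripper opens to 85 mm and grips with 20 to 120 N. Pads are 22 mm wide; open, the fingers measure 114 mm over their backs; the gripper's body (76 mm by 85 mm) begins 54 mm behind the grasp point. The pads swing forward as they close: fully open they stand 13 mm farther back than shut.
Start: joints at [-1.429, 0.276, 1.505, -0, 1.361, -0.121], TCP at [0.149, -0.555, 0.231] pointing down, gripper open.
Joint ranges: [-2.89, 2.89], [-0.75, 2.08], [0.22, 2.7], [-1.18, 4.32], [0.11, 2.71], [-2.7, 2.7]. Speed limits (rad/s): [2.57, 2.57, 3.14, 3.14, 3.14, 3.14].

## Interface

Orientations are given as a unit quaternion [w, x, y, z].
In Python, from rig import manip gives the robot as it stands. The module is installed in compiled form; this text tells all that it offers.
- The arm moves only by the tool carry_out, never from a script. Its argument "plan" is a list that holds one entry, the list of rows, each a list of 5 numbers: the shift along the tool's x, y, z scaled (see below), then the turn about the tool's z scaled (see below), then the finger opening in mm, from 0 to 85.4. In form: [[[x, y, z, roll, gripper], ...]]. A call has 1 to 8 rows; each row shifts and turns the commanded pose from where the row before left it, along the tool's axes as they then stand; what a row does not reach is not made up. The controller multiplies each number of a shift by 500 mm and each number of a turn by 90 degrees. A row lasts 1/10 s, in which the tool goes at most 50 mm and 8.59 degrees, less where a joint would pass 70% of its speed; a pose out of reach is approached as far as the arm can. A call with a number of a shift or a turn outside -1 to 1 is refused whole. A call with a gripper value outside its range is refused whole. The fingers move at their own pace and stop on an object; "newtons" is the grip in N (left out, the last holds). Time passes only in rows, so rows that do not move let the fingers close. It gives the time, the measured TCP pose, the force, the opening and the grip force at its end, in the units of the state.
- manip.get_obs(): the state, without advancing time (a new reading comes with each control period).
- manip.capture(name): name is "side" or "top"; returns a dict with "img" (420x560x3 uint8, red, green, blue), "depth" (420x560 float32, m along the optical axis (not along the pixel's ray), 0 where there is no reading), "intrinsics" (3x3 intrinsics, pixels), "k1" (the pictures are not rectified: a ray, as slopes to the right and down, at radius r is drawn at 1 + k1 r^2 times it, then the intrinsics apply), "origin" and "rotation" of the camera in the world. Camera axes: x right, y down, z forward; pixel columns grow to the right and rows downward; lengths in m; the calibration is good to about 2 mm. A picture is of the moment at which its call begins.
- manip.finish_job(): hands the job in; it is judged then, once.
Trained networks look in a picture, given as the dict that the camera call returned (one of the last four; its "shot" number tells which), for a name from the list of things; names that differ only in an ending like _2 or _b are one class to them, and where a whole thing is asked for, a point or a joint stands for the part that bears it (a point fixed in the world has none). Each returns a list of dicts, best first, with "conf" (0 to 1); they miss things now and then, are a little off and sometimes report something else, mostly with a low value. They report only what shows in the picture. A call takes as long as a camera call.
- manip.outline_of(label, picture): "pixels" (420x560 bool, what is visible of it) and "xy" ([column, row] in pixels, amid what is visible of it).
The state is a dict: "time": time; "joint_pos": joint angles; "joint_velocities": joint speeds; "joint_efforts": joint torques, N m; "eef_pos": TCP position; "orientation": TCP orientation; "contact_force": force on the tool from outside, world axes, zero at the start; "wrist_torque": the same for the moment, N m; "finger_gap": finger opening in m; "grasp_force": force on a finger pad.
Only numpy, scipy, OpenCV 4.12 (cv2) and the standard library are available. Lean on these libraries where they do the work, as an engineer would, in place of code of your own. Each camera call takes 0.05 s, during which the arm holds its last target. There are 200 camera calls.

## Working session

There is one attempt and no reset: what is moved stays moved. The work goes in short steps, Python scripts to look and compute and a tool call to move; the robot and the scene stay as the last step left them, time stands still between calls to the robot, and variables do not carry over. Pictures are saved under pics/ and viewed, at most 10 in all, crops included, and the job is handed in when it is done.

Besides the shell and the picture viewer there is one more tool, called as name(argument=value, ...), one argument or row to a line, values as JSON. carry_out: Moves the arm, as the interface text tells. Its arguments: {"type":"object","properties":{"plan":{"type":"array","items":{"type":"array","items":{"type":"array","items":{"type":"number"}}}},"newtons":{"type":"number"}},"required":["plan"]}

```bash
mkdir -p pics
cat > h.py <<'E'
import numpy as np, cv2
from rig import manip
def cloud(p):
    K=np.array(p["intrinsics"]);k=p["k1"];h,w=p["depth"].shape
    u,v=np.meshgrid(np.arange(w),np.arange(h))
    pts=np.stack([u,v],-1).reshape(-1,1,2).astype(float)
    n=cv2.undistortPoints(pts,K,np.array([k,0,0,0,0.])).reshape(h,w,2)
    d=p["depth"];c=np.dstack([n*d[...,None],d])
    return c@np.array(p["rotation"]).T+np.array(p["origin"])
E
python3 - <<'E'
from h import *
o=manip.get_obs();print(o["time"],o["eef_pos"],o["orientation"],o["contact_force"],manip.pinch_z)
ims=[]
for c in("top","side"):
    p=manip.capture(c);W=cloud(p);ims.append(p["img"].copy())
    print(c,p["origin"],p["rotation"][:,2] if hasattr(p["rotation"],'shape') else p["rotation"])
    cv2.imwrite(f"pics/{c}0.png",cv2.resize(p["img"][...,::-1],(800,600)))
    for l in("rack","stop","lever_pad","stop_knob","flat_a_mid","squeeze_1","water","cup"):
        for d in manip.outline_of(l,p):
            m=d["pixels"]&(p["depth"]>0)
            if m.sum()<5: continue
            q=W[m];z=np.percentile(q[:,2],97);t=q[q[:,2]>z-.012]
            print(l,round(d["conf"],2),np.round(d["xy"]),m.sum(),"top",np.round(np.median(t,0),3),"z",round(z,3),"rng",np.round(np.percentile(q,[3,97],0)[:,:2],3).tolist())
E
```

```text
0.0 [ 0.14928462 -0.55473349  0.23041626] [-9.41815389e-04  9.91380562e-01  1.31010286e-01 -1.21477907e-05] [ 0.89811928 -0.71292339  0.44619741] -0.0187Traceback (most recent call last):
  File "<stdin>", line 5, in <module>
  File "h.py", line 9, in cloud
    return c@np.array(p["rotation"]).T+np.array(p["origin"])
           ~^~~~~~~~~~~~~~~~~~~~~~~~~~
ValueError: matmul: Input operand 1 has a mismatch in its core dimension 0, with gufunc signature (n?,k),(k,m?)->(n?,m?) (size 4 is different from 3)
```

```bash
cat > h.py <<'E'
import numpy as np, cv2
from scipy.spatial.transform import Rotation as R
from rig import manip
def cloud(p):
    K=np.array(p["intrinsics"]);k=p["k1"];h,w=p["depth"].shape
    u,v=np.meshgrid(np.arange(w),np.arange(h))
    pts=np.stack([u,v],-1).reshape(-1,1,2).astype(float)
    n=cv2.undistortPoints(pts,K,np.array([k,0,0,0,0.])).reshape(h,w,2)
    d=p["depth"];c=np.dstack([n*d[...,None],d])
    w_,x,y,z=p["rotation"]
    return c@R.from_quat([x,y,z,w_]).as_matrix().T+np.array(p["origin"])
E
python3 - <<'E'
from h import *
for c in("top","side"):
    p=manip.capture(c);W=cloud(p)
    print(c,p["origin"],p["rotation"])
    cv2.imwrite(f"pics/{c}0.png",cv2.resize(p["img"][...,::-1],(800,600)))
    np.savez(f"{c}0.npz",W=W,img=p["img"],depth=p["depth"])
    for l in("rack","stop","lever_pad","stop_knob","flat_a_mid","squeeze_1","water","cup"):
        for d in manip.outline_of(l,p):
            m=d["pixels"]&(p["depth"]>0)
            if m.sum()<5: continue
            q=W[m];z=np.percentile(q[:,2],97);t=q[q[:,2]>z-.012]
            print(l,round(d["conf"],2),np.round(d["xy"]),m.sum(),"top",np.round(np.median(t,0),3),"z",round(z,3),"rng",np.round(np.percentile(q,[3,97],0)[:,:2],3).tolist())
E
```

```text
top [ 0.44252504 -0.08059224  0.95019946] [ 0.0402911  -0.70270763  0.70937246 -0.0370043 ]
rack 0.93 [214. 193.] 5117 top [0.587 0.047 0.123] z 0.131 rng [[0.517, -0.067], [0.645, 0.248]]
rack 0.65 [151. 201.] 970 top [0.561 0.214 0.161] z 0.163 rng [[0.53, 0.192], [0.593, 0.236]]
stop 0.88 [244. 187.] 1605 top [0.591 0.043 0.161] z 0.162 rng [[0.558, -0.049], [0.632, 0.057]]
lever_pad 0.55 [258. 184.] 276 top [ 0.607 -0.037  0.117] z 0.122 rng [[0.592, -0.048], [0.619, 0.027]]
stop_knob 0.74 [244. 187.] 1625 top [0.591 0.043 0.161] z 0.162 rng [[0.559, -0.049], [0.637, 0.055]]
stop_knob 0.29 [322. 159.] 753 top [ 0.659 -0.178  0.183] z 0.181 rng [[0.633, -0.2], [0.677, -0.151]]
flat_a_mid 0.63 [381. 196.] 815 top [ 0.57  -0.313  0.15 ] z 0.152 rng [[0.54, -0.329], [0.598, -0.293]]
flat_a_mid 0.63 [319. 161.] 795 top [ 0.659 -0.178  0.182] z 0.181 rng [[0.633, -0.202], [0.679, -0.151]]
squeeze_1 0.96 [318. 160.] 775 top [ 0.659 -0.178  0.182] z 0.181 rng [[0.633, -0.201], [0.677, -0.151]]
squeeze_1 0.96 [217. 268.] 688 top [0.409 0.06  0.184] z 0.182 rng [[0.387, 0.034], [0.436, 0.0
[... 1010 characters left out ...]
0.88 [263. 173.] 1043 top [ 0.659 -0.173  0.175] z 0.174 rng [[0.633, -0.191], [0.684, -0.147]]
squeeze_1 0.87 [370. 155.] 824 top [ 0.432 -0.412  0.163] z 0.168 rng [[0.406, -0.417], [0.454, -0.389]]
squeeze_1 0.87 [301. 264.] 1432 top [0.407 0.069 0.175] z 0.175 rng [[0.381, 0.058], [0.429, 0.094]]
squeeze_1 0.34 [308. 164.] 920 top [ 0.569 -0.305  0.149] z 0.15 rng [[0.539, -0.326], [0.6, -0.288]]
water 0.63 [266. 334.] 2010 top [0.385 0.278 0.189] z 0.19 rng [[0.355, 0.264], [0.407, 0.307]]
water 0.47 [262. 172.] 1017 top [ 0.659 -0.173  0.173] z 0.174 rng [[0.633, -0.194], [0.681, -0.147]]
cup 0.93 [326. 231.] 991 top [ 0.409 -0.072  0.082] z 0.086 rng [[0.379, -0.105], [0.442, -0.037]]
```

View pics/top0.png

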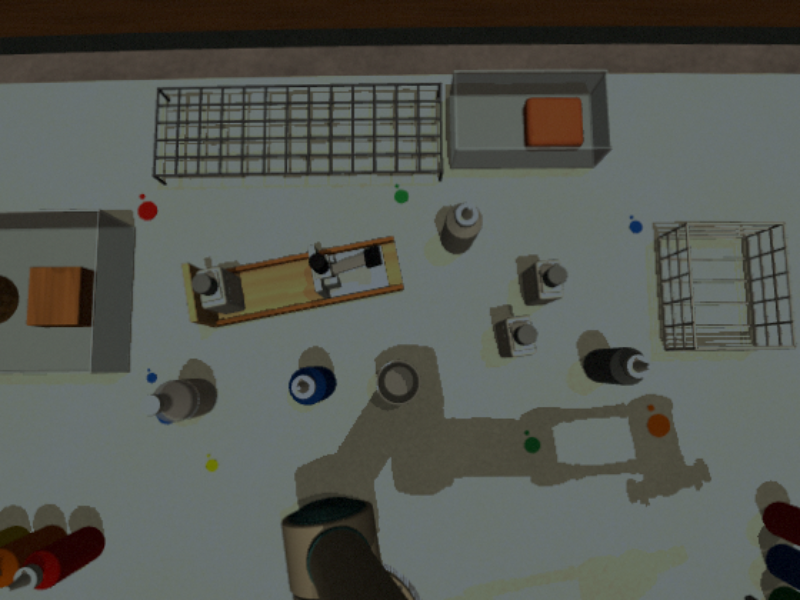

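View pics/side0.png

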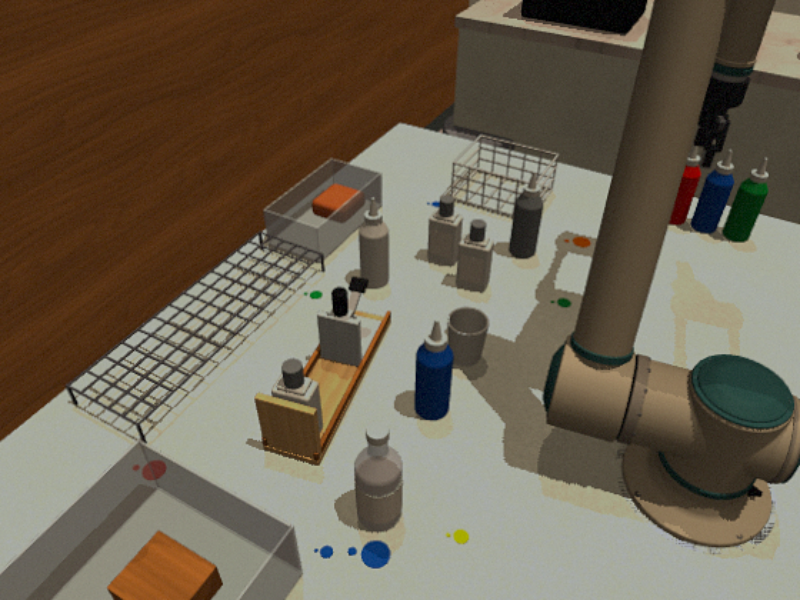

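Run:
```python
from h import *
for c in("top","side"):
    f=np.load(c+"0.npz");W=f["W"];ok=f["depth"]>0;P=W[ok]
    def near(x,y,r,z0,z1):
        d=np.hypot(P[:,0]-x,P[:,1]-y);return P[(d<r)&(P[:,2]>z0)&(P[:,2]<z1)]
    def rep(n,q):
        (cx,cy),(w,h),a=cv2.minAreaRect((q[:,:2]*1000).astype(np.float32)) if len(q)>3 else((0,0),(0,0),0)
        print(c,n,len(q),"med",np.round(np.median(q,0)*1000,1),"rect",round(cx,1),round(cy,1),round(w,1),round(h,1),round(a,1))
    for n,x,y in(("L1",.57,-.31),("L2",.485,-.27)):
        rep(n+"cap",near(x,y,.06,.145,.165)); rep(n+"body",near(x,y,.075,.09,.119))
    rep("Ccap",near(.561,.214,.05,.156,.175));rep("Cbody",near(.561,.214,.055,.112,.131))
    rep("knob",near(.591,.045,.04,.154,.175));rep("plate",near(.591,.045,.05,.108,.122))
    rep("pad",near(.607,-.035,.03,.1,.135))
    u=np.array([-.173,.985]);v=np.array([.985,.173])
    d=P[:,:2]-[.58,.09];a=d@u;b=d@v
    q=P[(abs(b)<.07)&(abs(a)<.22)&(P[:,2]>.024)&(P[:,2]<.036)];rep("rails",q)
    q=P[(abs(b)<.06)&(a>.13)&(a<.2)&(P[:,2]>.11)&(P[:,2]<.128)];rep("wall",q)
```

```text
top L1cap 153 med [ 570.5 -313.6  149.8] rect 570.9 -313.9 27.8 28.2 59.1
top L1body 383 med [ 558.2 -302.5  108. ] rect 551.9 -307.2 56.4 110.6 70.9
top L2cap 155 med [ 481.5 -265.3  149.9] rect 482.2 -265.1 28.3 28.4 21.6
top L2body 423 med [ 490.4 -261.6  107.8] rect 503.0 -273.4 59.6 113.6 69.9
top Ccap 157 med [561.3 215.7 161.4] rect 562.4 215.2 27.9 28.6 3.8
top Cbody 531 med [553.6 221.1 119.4] rect 559.7 225.3 88.9 60.5 11.9
top knob 118 med [591.6  43.2 161.5] rect 592.3 44.2 23.5 23.5 1.2
top plate 167 med [579.5  49.8 114.6] rect 592.6 46.2 74.1 30.3 11.0
top pad 189 med [606.3 -34.4 115.6] rect 606.6 -29.5 29.7 38.5 9.7
top rails 1095 med [572.7  48.5  28.9] rect 584.1 90.9 94.5 339.3 10.7
top wall 315 med [547.1 244.8 119.1] rect 556.0 236.7 93.4 36.9 10.0
side L1cap 58 med [ 569.6 -307.4  149.7] rect 570.2 -308.8 28.7 30.6 46.9
side L1body 247 med [ 561.4 -295.9  106.6] rect 553.2 -304.5 53.0 100.3 81.0
side L2cap 69 med [ 479.7 -259.5  149.3] rect 480.4 -261.5 27.1 29.7 22.4
side L2body 348 med [ 485.  -250.6  105.8] rect 502.5 -269.7 62.0 116.0 66.1
side Ccap 146 med [559.8 220.7 161.4] rect 561.2 219.3 28.3 29.1 74.3
side Cbody 594 med [549.6 236.2 119.4] rect 557.9 230.6 84.3 60.7 13.3
side knob 86 med [590.5  50.2 161.3] rect 591.7 48.2 25.5 25.4 33.5
side plate 198 med [584.7  58.1 114.6] rect 591.1 50.1 74.6 31.9 9.7
side pad 158 med [604.7 -26.8 114.4] rect 606.0 -24.5 30.4 37.8 9.3
side rails 785 med [554.8  95.8  29.2] rect 582.6 95.1 94.5 339.9 10.7
side wall 598 med [552.1 244.5 118.8] rect 556.2 239.1 94.0 42.7 10.7
```

Run:
```python
from h import *
for c in("top","side"):
    f=np.load(c+"0.npz");W=f["W"];P=W[f["depth"]>0]
    for n,x,y in(("L1",.570,-.311),("L2",.481,-.263)):
        for r in(.038,.05):
            d=np.hypot(P[:,0]-x,P[:,1]-y);q=P[(d<r)&(P[:,2]>.1)&(P[:,2]<.119)]
            print(c,n,r,len(q),cv2.minAreaRect((q[:,:2]*1000).astype(np.float32)))
```

```text
top L1 0.038 322 ((571.1488647460938, -313.87066650390625), (61.72564697265625, 40.75751495361328), 4.33860969543457)
top L1 0.05 322 ((571.1488647460938, -313.87066650390625), (61.72564697265625, 40.75751495361328), 4.33860969543457)
top L2 0.038 331 ((482.1553955078125, -265.4131774902344), (61.7202033996582, 40.26112747192383), 7.538900375366211)
top L2 0.05 331 ((482.1553955078125, -265.4131774902344), (61.7202033996582, 40.26112747192383), 7.538900375366211)
side L1 0.038 175 ((569.5858764648438, -308.4714660644531), (61.84207534790039, 42.40079879760742), 0.3250933885574341)
side L1 0.05 175 ((569.5858764648438, -308.4714660644531), (61.84207534790039, 42.40079879760742), 0.3250933885574341)
side L2 0.038 202 ((481.5863037109375, -259.3921813964844), (63.495872497558594, 40.599525451660156), 7.575827121734619)
side L2 0.05 202 ((481.5863037109375, -259.3921813964844), (63.495872497558594, 40.599525451660156), 7.575827121734619)
```

carry_out(
  plan=[
    [[0,0,-0.01,-0.09,50],[0,0,-0.01,-0.09,50],[0,0,-0.01,-0.09,50],[0,0,-0.01,-0.09,50],[0,0,0,-0.09,50],[0,0,0,-0.09,50],[0,0,0,-0.09,50],[0,0,0,-0.09,50]],
  ],
  newtons=60,
)

```text
time: 1.75
eef_pos: [0.1494, -0.5553, 0.2513]
orientation: [0.0, 0.765, 0.644, -0.0]
contact_force: [0.5, -0.3, -0.7]
finger_gap: 0.0497
grasp_force: 0.0
```

carry_out(
  plan=[
    [[0,0,0,-0.077,50],[0,0,0,-0.077,50],[0.036,0.073,0,0,50],[0.036,0.073,0,0,50],[0.036,0.073,0,0,50],[0.036,0.073,0,0,50],[0.036,0.073,0,0,50],[0.036,0.073,0,0,50]],
  ],
)

```text
time: 2.55
eef_pos: [0.3622, -0.4324, 0.2515]
orientation: [0.0, 0.684, 0.73, -0.0]
contact_force: [-0.6, -0.3, 0.1]
finger_gap: 0.0499
grasp_force: 0.0
```

carry_out(
  plan=[
    [[0.036,0.073,0,0,50],[0.036,0.073,0,0,50],[0.036,0.073,0,0,50],[0.036,0.073,0,0,50],[0.036,0.073,0,0,50],[0.032,0.071,0,0,50],[0,0,0,0,50],[0,0,0,0,50]],
  ],
)

```text
time: 3.35
eef_pos: [0.572, -0.3128, 0.2508]
orientation: [-0.0, 0.683, 0.73, -0.0]
contact_force: [-0.2, -0.3, -0.3]
finger_gap: 0.0496
grasp_force: 0.0
```

carry_out(
  plan=[
    [[0,0,0.06,0,50],[0,0,0.07,0,50],[0,0,0.07,0,50],[0,0,0.05,0,50],[0,0,0.022,0,50],[0,0,0,0,50],[0,0,0,0,20],[0,0,0,0,20]],
  ],
)

```text
time: 4.15
eef_pos: [0.5722, -0.3144, 0.1173]
orientation: [0.002, 0.684, 0.73, 0.0]
contact_force: [-0.7, -0.8, -0.5]
finger_gap: 0.0287
grasp_force: 59.2
```

carry_out(
  plan=[
    [[0,0,0,0,10],[0,0,0,0,10],[0,0,0,0,10],[0,0,-0.01,0,10],[0,0,-0.02,0,10],[0,0,-0.03,0,10],[0,0,-0.03,0,10],[0,0,0,0,10]],
  ],
)

```text
time: 4.95
eef_pos: [0.573, -0.3141, 0.1629]
orientation: [0.002, 0.684, 0.73, 0.0]
contact_force: [-0.2, 0.3, -1.5]
finger_gap: 0.0286
grasp_force: 59.3
```

carry_out(
  plan=[
    [[0,0,-0.04,0,10],[0,0,-0.06,-0.02,10],[0,0,-0.06,-0.02,10],[0,0,-0.06,-0.02,10],[0.01,0.002,-0.04,-0.011,10],[0.03,0.005,-0.014,0,10],[0.05,0.008,0,0,10],[0.06,0.01,0,0,10]],
  ],
)

```text
time: 5.75
eef_pos: [0.5702, -0.2361, 0.2958]
orientation: [-0.001, 0.643, 0.766, -0.0]
contact_force: [1.1, 1.0, -1.8]
finger_gap: 0.0284
grasp_force: 59.7
```

carry_out(
  plan=[
    [[0.065,0.011,0,0,10],[0.07,0.012,0,0,10],[0.07,0.012,0,0,10],[0.07,0.012,0,0,10],[0.07,0.012,0,0,10],[0.07,0.012,0,0,10],[0.07,0.012,0,0,10],[0.07,0.012,0,0,10]],
  ],
)

```text
time: 6.55
eef_pos: [0.5673, 0.0466, 0.2957]
orientation: [-0.001, 0.642, 0.767, -0.001]
contact_force: [0.6, -1.0, -2.8]
finger_gap: 0.0284
grasp_force: 59.7
```

carry_out(
  plan=[
    [[0.07,0.012,0,0,10],[0.07,0.012,0,0,10],[0.06,0.01,0,0,10],[0.03,0.005,0,0,10],[0.011,0.002,0,0,10],[0,0,0,0,10],[0,0,0,0,10],[0,0,0,0,10]],
  ],
)

```text
time: 7.35
eef_pos: [0.568, 0.165, 0.2972]
orientation: [0.0, 0.643, 0.766, -0.0]
contact_force: [-0.0, 0.8, -2.5]
finger_gap: 0.0287
grasp_force: 59.7
```

Run:
```python
from h import *
o=manip.get_obs();print(o["time"],o["eef_pos"],o["orientation"])
c=np.array([.5837,.0915]);th=np.deg2rad(10.7);v=np.array([np.cos(th),np.sin(th)]);u=np.array([-np.sin(th),np.cos(th)])
for cam in("side","top"):
    p=manip.capture(cam);W=cloud(p);np.savez(cam+"1.npz",W=W,img=p["img"],depth=p["depth"])
    cv2.imwrite(f"pics/{cam}1.png",p["img"][...,::-1])
    for d in manip.outline_of("flat_a_mid",p):
        q=W[d["pixels"]&(p["depth"]>0)];L=np.c_[(q[:,:2]-c)@v,(q[:,:2]-c)@u,q[:,2]]*1000
        print(cam,round(d["conf"],2),np.round(d["xy"]),np.round(np.percentile(L,[2,50,98],0)).tolist())
```

```text
7.35 [0.5680381  0.16502274 0.29722247] [ 2.23660525e-04  6.42732927e-01  7.66090222e-01 -3.26299971e-04]
side 0.94 [212. 210.] [[-34.0, 66.0, 187.0], [-9.0, 97.0, 259.0], [25.0, 100.0, 330.0]]
top 0.86 [155. 188.] [[-34.0, 56.0, 190.0], [-10.0, 60.0, 270.0], [24.0, 88.0, 330.0]]
```

View pics/side1.png

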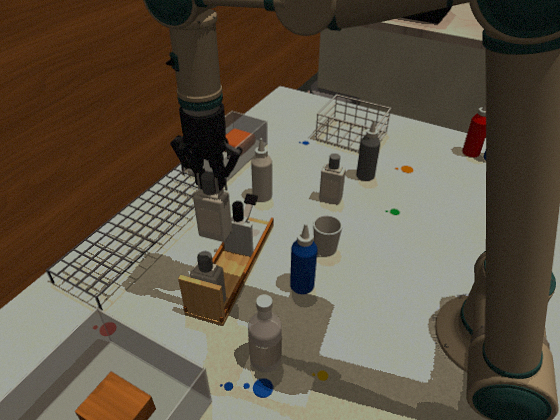

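```bash
cat >> h.py <<'E'
th=np.deg2rad(10.7);v=np.array([np.cos(th),np.sin(th)]);u=np.array([-np.sin(th),np.cos(th)])
RC={"top":np.array([.5841,.0909]),"side":np.array([.5826,.0951])}  # rack centre as seen by each camera
def loc(cam,P): return np.c_[(P[:,:2]-RC[cam])@v,(P[:,:2]-RC[cam])@u,P[:,2]]*1000
E
python3 - <<'E'
from h import *
for cam in("side","top"):
    f=np.load(cam+"1.npz");L=loc(cam,f["W"][f["depth"]>0])
    for z0,z1 in((188,215),(215,245),(245,280)):
        q=L[(L[:,2]>z0)&(L[:,2]<z1)&(abs(L[:,0])<50)&(abs(L[:,1]-75)<45)]
        r=cv2.minAreaRect(q[:,:2].astype(np.float32))
        print(cam,z0,len(q),np.round(np.percentile(q,[1,5,50,95,99],0)[:,:2],1).tolist(),np.round(np.r_[r[0],r[1],r[2]],1))
E
```

```text
side 188 332 [[-33.7, 61.1], [-33.1, 67.7], [-12.7, 94.0], [22.6, 96.1], [26.8, 97.0]] [-10.4  87.9  69.8  33.8  32.9]
side 215 395 [[-33.3, 60.9], [-32.8, 66.6], [-12.6, 94.1], [23.9, 96.1], [27.0, 96.5]] [-9.5 89.2 69.5 32.2 29.5]
side 245 490 [[-33.3, 61.8], [-32.7, 67.5], [-12.0, 94.2], [23.7, 96.1], [27.9, 96.8]] [-9.1 89.4 69.4 32.8 28.6]
top 188 147 [[-34.3, 57.0], [-34.1, 57.2], [-17.6, 57.9], [21.2, 87.2], [24.7, 93.1]] [-11.3  63.8  30.8  69.6  58.6]
top 215 188 [[-34.0, 56.8], [-33.8, 57.1], [-17.4, 57.9], [20.9, 87.7], [25.5, 92.3]] [-10.7  64.1  30.1  69.3  58.9]
top 245 251 [[-33.7, 57.0], [-33.6, 57.2], [-16.0, 58.0], [21.1, 86.9], [25.4, 92.4]] [-11.2  64.3  31.6  69.4  57.2]
```

carry_out(
  plan=[
    [[0.009,0.006,0,0,10],[0,0,0.04,0,10],[0,0,0.06,0,10],[0,0,0.06,0,10],[0,0,0.06,0,10],[0,0,0.05,0,10],[0,0,0.03,0,10],[0,0,0,0,10]],
  ],
)

```text
time: 8.35
eef_pos: [0.5685, 0.1712, 0.1447]
orientation: [-0.002, 0.642, 0.767, -0.002]
contact_force: [-0.1, 0.4, -2.1]
finger_gap: 0.0287
grasp_force: 59.6
```

carry_out(
  plan=[
    [[0,0,0.012,0,10],[0,0,0.01,0,10],[0,0,0.006,0,10],[0,0,0.003,0,10],[0,0,0,0,10],[0,0,0,0,10]],
  ],
)

```text
time: 8.95
eef_pos: [0.5703, 0.1713, 0.1321]
orientation: [0.0, 0.642, 0.767, 0.0]
contact_force: [-0.0, 0.2, -1.6]
finger_gap: 0.0283
grasp_force: 59.6
```

carry_out(
  plan=[
    [[0,0,0.002,0,10],[0,0,0.002,0,10],[0,0,0,0,10],[0,0,0,0,10]],
  ],
)

```text
time: 9.35
eef_pos: [0.57, 0.1713, 0.1297]
orientation: [-0.0, 0.642, 0.767, -0.0]
contact_force: [-0.2, 0.4, -1.8]
finger_gap: 0.0287
grasp_force: 59.6
```

carry_out(
  plan=[
    [[0,0,0.002,0,10],[0,0,0.001,0,10],[0,0,0,0,10],[0,0,0,0,10]],
  ],
)

```text
time: 9.75
eef_pos: [0.5702, 0.1714, 0.1293]
orientation: [0.0, 0.642, 0.767, 0.0]
contact_force: [-2.0, -0.5, 5.5]
finger_gap: 0.0291
grasp_force: 60.4
```

carry_out(
  plan=[
    [[0,0,0,0,32],[0,0,0,0,40],[0,0,0,0,50],[0,0,0,0,50],[0,0,-0.03,0,50],[0,0,-0.06,0,50],[0,0,-0.08,0,50],[0,0,-0.08,0,50]],
  ],
)

```text
time: 10.55
eef_pos: [0.5698, 0.1712, 0.254]
orientation: [-0.0, 0.642, 0.767, -0.001]
contact_force: [0.6, 0.5, -0.7]
finger_gap: 0.05
grasp_force: 0.0
```

carry_out(
  plan=[
    [[0,0,-0.01,0.028,50],[-0.04,-0.014,0,0,50],[-0.08,-0.027,0,0,50],[-0.09,-0.031,0,0,50],[-0.09,-0.031,0,0,50],[-0.09,-0.031,0,0,50],[-0.09,-0.031,0,0,50],[-0.09,-0.031,0,0,50]],
  ],
)

```text
time: 11.35
eef_pos: [0.51, -0.1259, 0.2584]
orientation: [0.0, 0.659, 0.752, 0.0]
contact_force: [1.0, -0.1, -0.6]
finger_gap: 0.0501
grasp_force: 0.0
```

carry_out(
  plan=[
    [[-0.09,-0.031,0,0,50],[-0.09,-0.031,0,0,50],[-0.07,-0.023,0,0,50],[-0.022,-0.005,0,0,50],[0,0,0.06,0,50],[0,0,0.06,0,50],[0,0,0,0,50],[0,0,0,0,50]],
  ],
)

```text
time: 12.15
eef_pos: [0.4841, -0.2642, 0.1984]
orientation: [-0.0, 0.659, 0.753, 0.0]
contact_force: [1.5, 0.3, -0.1]
finger_gap: 0.0498
grasp_force: 0.0
```

Down to TCP z 0.117 and grip.

carry_out(
  plan=[
    [[0,0,0.05,0,50],[0,0,0.06,0,50],[0,0,0.04,0,50],[0,0,0.013,0,50],[0,0,0,0,50],[0,0,0,0,20],[0,0,0,0,10],[0,0,0,0,10]],
  ],
)

```text
time: 12.95
eef_pos: [0.4845, -0.2657, 0.1187]
orientation: [0.002, 0.659, 0.752, -0.0]
contact_force: [-2.6, -0.6, 6.2]
finger_gap: 0.0284
grasp_force: 59.0
```

carry_out(
  plan=[
    [[0,0,0,0,10],[0,0,-0.02,0,10],[0,0,-0.05,0,10],[0,0,-0.07,0,10],[0,0,-0.08,0,10],[0,0,-0.08,0,10],[0,0,-0.056,-0.018,10],[0,0,0,-0.018,10]],
  ],
)

```text
time: 13.75
eef_pos: [0.4859, -0.266, 0.2997]
orientation: [0.005, 0.637, 0.771, 0.001]
contact_force: [1.1, -0.4, -3.5]
finger_gap: 0.0285
grasp_force: 60.2
```

carry_out(
  plan=[
    [[0.02,0.009,0,0,10],[0.05,0.022,0,0,10],[0.07,0.031,0,0,10],[0.07,0.031,0,0,10],[0.07,0.031,0,0,10],[0.07,0.031,0,0,10],[0.07,0.031,0,0,10],[0.07,0.031,0,0,10]],
  ],
)

```text
time: 14.55
eef_pos: [0.5429, -0.0012, 0.2918]
orientation: [-0.003, 0.637, 0.771, -0.001]
contact_force: [0.6, -0.5, -3.2]
finger_gap: 0.0286
grasp_force: 59.9
```

carry_out(
  plan=[
    [[0.07,0.031,0,0,10],[0.07,0.031,0,0,10],[0.06,0.027,0,0,10],[0.035,0.018,0,0,10],[0.012,0.006,0,0,10],[0,0,0,0,10],[0,0,0,0,10],[0,0,0,0,10]],
  ],
)

```text
time: 15.35
eef_pos: [0.5763, 0.1269, 0.2944]
orientation: [-0.0, 0.638, 0.77, -0.001]
contact_force: [0.0, 0.3, -2.1]
finger_gap: 0.0285
grasp_force: 59.9
```

Run:
```python
from h import *
o=manip.get_obs();e=np.array(o["eef_pos"]);print(o["time"],e)
for cam in("side","top"):
    p=manip.capture(cam);W=cloud(p);L=loc(cam,W[p["depth"]>0])
    cv2.imwrite(f"pics/{cam}2.png",p["img"][...,::-1])
    def rep(n,y,z0,z1,w=45):
        q=L[(L[:,2]>z0)&(L[:,2]<z1)&(abs(L[:,0])<50)&(abs(L[:,1]-y)<w)]
        if len(q)<4: print(cam,n,len(q));return
        r=cv2.minAreaRect(q[:,:2].astype(np.float32))
        print(cam,n,len(q),np.round(np.percentile(q,[1,50,99],0)[:,:2],1).tolist(),np.round(np.r_[r[0],r[1],r[2]],1))
    rep("held",36,190,280); rep("placedcap",81,156,168,22); rep("placedbody",81,112,131,24); rep("Ccap",126,156,168,20)
    rep("knob",-47,156,168,20)
```

```text
15.35 [0.57628574 0.12688206 0.29440679]
side held 1144 [[-33.2, 21.5], [-11.5, 54.8], [27.1, 57.7]] [-9.6 49.4 70.1 35.3 31.6]
side placedcap 133 [[-13.4, 69.3], [-0.6, 83.1], [14.5, 96.1]] [ 0.6 82.6 28.9 27.7  6.6]
side placedbody 216 [[-29.7, 63.8], [-18.5, 89.1], [28.4, 101.1]] [-1.  83.3 61.3 40.   3.9]
side Ccap 143 [[-11.9, 112.0], [0.8, 127.2], [15.0, 140.3]] [  1.7 125.5  27.3  29.9   3.6]
side knob 31 [[-11.8, -62.7], [-6.0, -48.6], [4.0, -40.4]] [ -4.4 -52.8   9.3  25.4  22.3]
top held 503 [[-34.0, 17.1], [-19.4, 18.2], [26.9, 52.6]] [-6.3 27.3 34.6 69.4 69.3]
top placedcap 1
top placedbody 126 [[-30.9, 63.4], [-23.5, 85.6], [-13.2, 102.2]] [-24.2  82.8  39.1  18.8  77.6]
top Ccap 94 [[-11.4, 121.1], [2.6, 131.0], [14.2, 140.4]] [  2.1 131.5  18.6  26.4  69.7]
top knob 116 [[-12.2, -59.4], [-0.9, -48.0], [11.1, -36.1]] [ -0.5 -47.6  23.7  23.6  80.1]
```

View pics/side2.png

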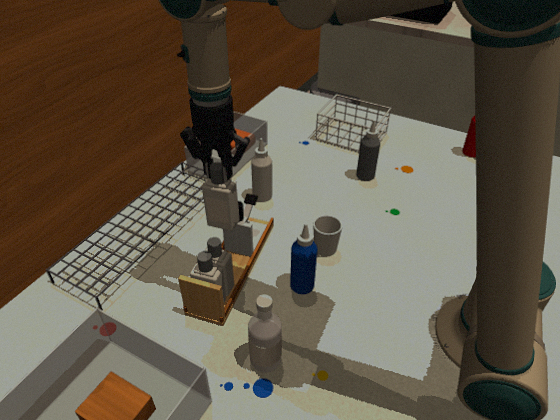

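carry_out(
  plan=[
    [[0,0.006,0.01,0,10],[0,0,0.04,0,10],[0,0,0.06,0,10],[0,0,0.06,0,10],[0,0,0.06,0,10],[0,0,0.05,0,10],[0,0,0.03,0,10],[0,0,0.01,0,10]],
  ],
)

```text
time: 16.25
eef_pos: [0.5784, 0.1281, 0.1325]
orientation: [-0.001, 0.638, 0.77, -0.001]
contact_force: [-0.6, -0.7, -3.1]
finger_gap: 0.0283
grasp_force: 59.8
```

carry_out(
  plan=[
    [[0,0,0.003,0,10],[0,0,0.002,0,10],[0,0,0,0,10],[0,0,0,0,10]],
  ],
)

```text
time: 16.65
eef_pos: [0.5803, 0.1287, 0.1333]
orientation: [0.001, 0.637, 0.771, 0.001]
contact_force: [-0.8, -0.4, -3.9]
finger_gap: 0.0285
grasp_force: 59.8
```

carry_out(
  plan=[
    [[0,0,0.002,0,10],[0,0,0.002,0,10],[0,0,0,0,10],[0,0,0,0,10]],
  ],
)

```text
time: 17.05
eef_pos: [0.5799, 0.1287, 0.1308]
orientation: [0.0, 0.637, 0.771, 0.0]
contact_force: [-0.4, -0.1, 0.1]
finger_gap: 0.0289
grasp_force: 60.3
```

carry_out(
  plan=[
    [[0,0,0,0,32],[0,0,0,0,40],[0,0,0,0,50],[0,0,0,0,50],[0,0,-0.03,0,50],[0,0,-0.06,0,50],[0,0,-0.06,0,50],[0,0,-0.03,0,50]],
  ],
)

```text
time: 17.85
eef_pos: [0.5811, 0.1288, 0.2232]
orientation: [0.002, 0.637, 0.771, 0.002]
contact_force: [0.0, -0.7, 0.6]
finger_gap: 0.0498
grasp_force: 0.0
```

carry_out(
  plan=[
    [[-0.03,0,0,0,50],[-0.06,-0.002,0,0,50],[-0.06,-0.002,0,0,50],[-0.023,0,0,0,50],[0,0,0,0,50],[0,0,0,0,50]],
  ],
)

```text
time: 18.45
eef_pos: [0.5936, 0.0435, 0.2195]
orientation: [-0.001, 0.638, 0.77, -0.0]
contact_force: [0.2, -0.2, -0.5]
finger_gap: 0.05
grasp_force: 0.0
```

Run:
```python
from h import *
o=manip.get_obs();e=np.array(o["eef_pos"]);print(o["time"],e)
p=manip.capture("side");W=cloud(p);L=loc("side",W[p["depth"]>0])
cv2.imwrite(f"pics/side3.png",p["img"][...,::-1])
for n,y in(("B",37),("A",82),("C",126)):
    q=L[(L[:,2]>156)&(L[:,2]<168)&(abs(L[:,0])<50)&(abs(L[:,1]-y)<21)]
    r=cv2.minAreaRect(q[:,:2].astype(np.float32));print(n,len(q),np.round(r[0],1),np.round(r[1],1))
```

```text
18.45 [0.59358699 0.04351313 0.21951172]
B 123 [ 1.4 37.1] [26.1 31.6]
A 133 [ 0.9 81.8] [27.3 28.8]
C 144 [  2. 126.] [28.2 28.1]
```

View pics/side3.png

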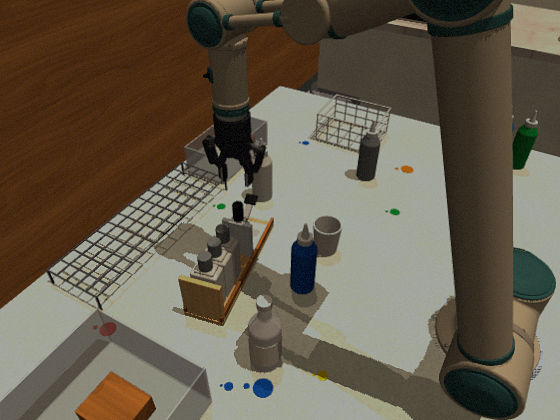

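carry_out(
  plan=[
    [[0,0,0.04,0,50],[0,0,0.06,0,50],[0,0,0.05,0,50],[0,0,0.025,0,50],[0,0,0.008,0,50],[0,0,0,0,20],[0,0,0,0,10],[0,0,0,0,10]],
  ],
)

```text
time: 19.3
eef_pos: [0.5932, 0.0434, 0.13]
orientation: [-0.0, 0.637, 0.771, -0.0]
contact_force: [-3.6, 0.3, 2.9]
finger_gap: 0.0248
grasp_force: 59.9
```

carry_out(
  plan=[
    [[0,0,0,0,10],[0.008,0,0,0,10],[0.015,0,0,0,10],[0.015,0,0,0,10],[0.015,0,0,0,10],[0.01,0,0,0,10],[0.005,0,0,0,10],[0,0,0,0,10]],
  ],
)

```text
time: 20.1
eef_pos: [0.5871, 0.0759, 0.13]
orientation: [0.001, 0.637, 0.771, -0.001]
contact_force: [-5.2, -1.9, 5.8]
finger_gap: 0.0246
grasp_force: 60.1
```

carry_out(
  plan=[
    [[0.008,0,0,0,10],[0.008,0,0,0,10],[0.008,0,0,0,10],[0.008,0,0,0,10],[0.008,0,0,0,10],[0.006,0,0,0,10],[0,0,0,0,10]],
  ],
)

```text
time: 20.8
eef_pos: [0.5831, 0.0974, 0.13]
orientation: [0.001, 0.637, 0.771, -0.001]
contact_force: [-3.7, -4.9, 5.0]
finger_gap: 0.0246
grasp_force: 60.1
```

carry_out(
  plan=[
    [[0.004,0,0,0,10],[0.004,0,0,0,10],[0.003,0,0,0,10],[0.003,0,0,0,10],[0,0,0,0,10]],
  ],
)

```text
time: 21.3
eef_pos: [0.5821, 0.1026, 0.13]
orientation: [0.002, 0.637, 0.771, -0.002]
contact_force: [-3.2, -9.4, 5.9]
finger_gap: 0.0243
grasp_force: 60.0
```

carry_out(
  plan=[
    [[0.003,0,0,0,10],[0.003,0,0,0,10],[0.002,0,0,0,10],[0,0,0,0,10]],
  ],
)

```text
time: 21.7
eef_pos: [0.5814, 0.1064, 0.13]
orientation: [0.002, 0.637, 0.771, -0.002]
contact_force: [-4.1, -8.9, 5.4]
finger_gap: 0.0247
grasp_force: 60.0
```

carry_out(
  plan=[
    [[0.002,0,0,0,10],[0.002,0,0,0,10],[0,0,0,0,10]],
  ],
)

```text
time: 22.0
eef_pos: [0.5811, 0.1081, 0.13]
orientation: [0.003, 0.637, 0.771, -0.002]
contact_force: [-3.0, -10.6, 5.4]
finger_gap: 0.0244
grasp_force: 60.0
```

carry_out(
  plan=[
    [[0.002,0,0,0,10],[0.002,0,0,0,10],[0,0,0,0,10]],
  ],
)

```text
time: 22.3
eef_pos: [0.5811, 0.1081, 0.13]
orientation: [0.004, 0.637, 0.771, -0.004]
contact_force: [-2.2, -14.9, 5.6]
finger_gap: 0.0245
grasp_force: 60.1
```

carry_out(
  plan=[
    [[0.002,0,0,0,10],[0.002,0,0,0,10],[0,0,0,0,10]],
  ],
)

```text
time: 22.6
eef_pos: [0.5811, 0.108, 0.13]
orientation: [0.005, 0.637, 0.771, -0.005]
contact_force: [-1.9, -20.8, 5.3]
finger_gap: 0.0244
grasp_force: 60.2
```

carry_out(
  plan=[
    [[-0.004,0,0,0,10],[-0.004,0,0,0,10],[0,0,0,0,28],[0,0,0,0,40],[0,0,0,0,50],[0,0,-0.04,0,50],[0,0,-0.07,0,50],[0,0,-0.07,0,50]],
  ],
)

```text
time: 23.4
eef_pos: [0.5809, 0.1127, 0.2193]
orientation: [-0.0, 0.637, 0.771, 0.0]
contact_force: [1.7, 0.0, 0.0]
finger_gap: 0.0502
grasp_force: 0.0
```

carry_out(
  plan=[
    [[-0.03,0,0,0,20],[-0.06,0,0,0,0],[-0.06,0,0,0,0],[-0.024,0,0,0,0],[0,0,0,0,0],[0,0,0,0,0]],
  ],
)

```text
time: 24.0
eef_pos: [0.597, 0.0274, 0.2183]
orientation: [-0.001, 0.637, 0.771, 0.0]
contact_force: [0.4, -0.7, 0.9]
finger_gap: -0.0003
grasp_force: 0.0
```

Run:
```python
from h import *
o=manip.get_obs();e=np.array(o["eef_pos"]);print(o["time"],e,o["finger_gap"],o["orientation"])
for cam in("side","top"):
    p=manip.capture(cam);W=cloud(p);L=loc(cam,W[p["depth"]>0])
    cv2.imwrite(f"pics/{cam}4.png",p["img"][...,::-1])
    for n,y,z0,z1,w in(("B",55,156,168,20),("A",95,156,168,20),("C",135,156,168,20),("knob",18,154,168,16),("pad",-61,98,132,25)):
        q=L[(L[:,2]>z0)&(L[:,2]<z1)&(abs(L[:,0])<40)&(abs(L[:,1]-y)<w)]
        if len(q)<5: continue
        r=cv2.minAreaRect(q[:,:2].astype(np.float32));print(cam,n,len(q),np.round(r[0],1),np.round(r[1],1),np.round(np.median(q,0)))
```

```text
24.0 [0.59701612 0.02736409 0.21834405] -0.0002507408011521494 [-6.72301468e-04  6.37393058e-01  7.70538486e-01  2.83648667e-04]
side B 129 [ 0.5 54.2] [29.8 28.9] [  1.  56. 161.]
side A 133 [ 0.3 93.7] [28.8 30.1] [ -0.  96. 161.]
side C 145 [  1.4 134.2] [29.8 27.1] [  1. 137. 161.]
side knob 94 [ 1.  16.3] [22.3 27.3] [ -1.  20. 161.]
side pad 187 [  0.4 -55.9] [30.7 39.5] [  0. -58. 113.]
top B 157 [ 0.6 54.8] [28.1 28.3] [  0.  55. 161.]
top A 156 [ 0.3 95.6] [28.4 28.1] [ -0.  95. 162.]
top C 148 [  0.9 135.1] [28.5 26.7] [  1. 135. 161.]
top knob 122 [-0.4 18.1] [25.5 23.8] [ -1.  18. 161.]
top pad 80 [ -0.6 -70. ] [13.4 29.3] [ -2. -70. 119.]
```

View pics/side4.png

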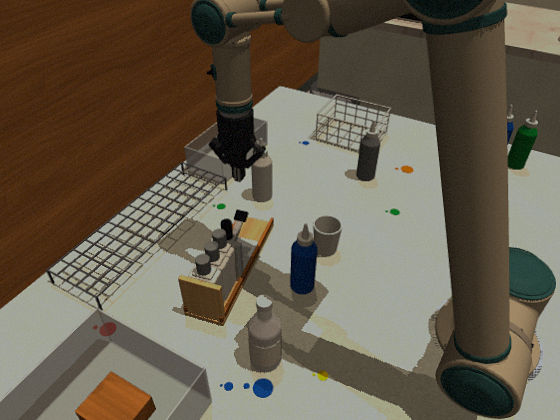

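carry_out(
  plan=[
    [[-0.01,0,0.04,0,0],[0,0,0.06,0,0],[0,0,0.05,0,0],[0,0,0.03,0,0],[0,0,0,0,0]],
  ],
)

```text
time: 24.6
eef_pos: [0.5961, 0.023, 0.1263]
orientation: [-0.002, 0.637, 0.771, -0.001]
contact_force: [-0.3, 0.2, 0.5]
finger_gap: -0.0
grasp_force: 0.0
```

carry_out(
  plan=[
    [[0,0,0.01,0,0],[0,0,0.01,0,0],[0,0,0.01,0,0],[0,0,0.01,0,0],[0,0,0,0,0]],
  ],
)

```text
time: 25.1
eef_pos: [0.6004, 0.0195, 0.1112]
orientation: [0.004, 0.637, 0.771, 0.0]
contact_force: [-1.6, -4.5, 6.2]
finger_gap: -0.0001
grasp_force: 3.4
```

carry_out(
  plan=[
    [[0,0,0.01,0,0],[0,0,0.01,0,0],[0,0,0.01,0,0],[0,0,0.01,0,0],[0,0,0,0,0]],
  ],
)

```text
time: 25.6
eef_pos: [0.5969, 0.0222, 0.0876]
orientation: [-0.001, 0.637, 0.771, -0.001]
contact_force: [-0.1, 0.4, 1.0]
finger_gap: 0.0002
grasp_force: 0.0
```

carry_out(
  plan=[
    [[0,0,0.01,0,0],[0,0,0.01,0,0],[0,0,0.01,0,0],[0,0,0,0,0]],
  ],
)

```text
time: 26.0
eef_pos: [0.5974, 0.0218, 0.0727]
orientation: [-0.001, 0.637, 0.771, -0.001]
contact_force: [-0.2, 0.3, -0.2]
finger_gap: -0.0001
grasp_force: 0.0
```

carry_out(
  plan=[
    [[0,0,0.004,0,0],[0,0,0.003,0,0],[0,0,0,0,0]],
  ],
)

```text
time: 26.3
eef_pos: [0.5984, 0.0217, 0.0712]
orientation: [0.0, 0.637, 0.771, 0.0]
contact_force: [-1.5, -0.2, 4.5]
finger_gap: -0.0
grasp_force: 1.9
```

carry_out(
  plan=[
    [[0,0,-0.03,0,0],[0,0,-0.06,0,0],[0,0,-0.08,0,0],[0,0,-0.09,0,0],[0,0,-0.09,0,0],[-0.08,0,0,0,0],[-0.08,-0.03,0,0,0],[-0.08,-0.03,0,0,0]],
  ],
)

```text
time: 27.1
eef_pos: [0.5914, -0.1029, 0.2459]
orientation: [0.001, 0.637, 0.771, 0.0]
contact_force: [0.3, 0.0, -0.6]
finger_gap: -0.0001
grasp_force: 0.0
```

Run:
```python
from h import *
o=manip.get_obs();e=np.array(o["eef_pos"]);print(o["time"],e)
for cam in("side","top"):
    p=manip.capture(cam);W=cloud(p);L=loc(cam,W[p["depth"]>0])
    cv2.imwrite(f"pics/{cam}5.png",p["img"][...,::-1])
    for n,y,z0,z1,w in(("B",55,156,168,20),("A",95,156,168,20),("C",135,156,168,20),("knob",18,154,168,16),("pad",-75,50,132,15)):
        q=L[(L[:,2]>z0)&(L[:,2]<z1)&(abs(L[:,0])<(10 if n=="pad" else 40))&(abs(L[:,1]-y)<w)]
        if len(q)<5: continue
        r=cv2.minAreaRect(q[:,:2].astype(np.float32));print(cam,n,len(q),np.round(r[0],1),np.round(r[1],1),np.round(np.median(q,0)))
```

```text
27.1 [ 0.59137143 -0.10285996  0.24594294]
side B 124 [ 1.4 54.6] [28.2 29.7] [  0.  56. 161.]
side A 133 [ 0.7 94.6] [28.5 27.6] [ -0.  97. 162.]
side C 143 [  1.8 134.5] [28.  27.7] [  1. 136. 161.]
side knob 90 [ 0.7 17.2] [22.6 25.8] [ -0.  20. 161.]
side pad 73 [  0.1 -74.9] [29.4 19.8] [ -1. -73.  70.]
top B 159 [ 0.7 54.8] [28.  28.3] [ -0.  55. 162.]
top A 160 [-0.3 95.3] [28.4 27.9] [ -0.  95. 161.]
top C 150 [  1.1 134.8] [28.7 27. ] [  1. 134. 161.]
top knob 122 [-0.4 17.9] [24.1 24.6] [ -1.  18. 161.]
top pad 94 [ -0.2 -73.9] [19.3 27.8] [ -1. -75.  70.]
```

View pics/side5.png

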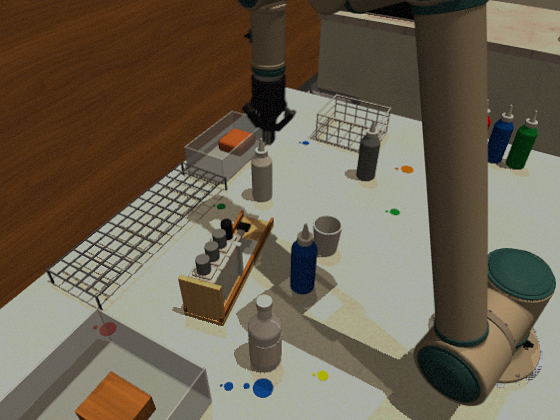

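The three bottles stand snug (caps around (203,264), (212,249) and (220,236)). The lever pad is down at (244,226), z about 70 mm. The bystanders haven't moved and the arm is clear.

```bash
python3 -c "
from rig import manip
print(manip.finish_job())"
```

```text
the job is handed in; nothing more can be done
None
```

The job is handed in: both loose bottles stand upright in the rack, the stop was slid until all three were snug, and only then was the lever pressed, and it stays down; no bottle fell, the bystanders did not move, and it took about 27 s.

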